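Clamp the razor in its twist-collar holder

ROBOT

A 7-joint arm with a two-finger parallel gripper is mounted at the origin on the work surface. World frame = base frame: x ahead of the robot, y to its left, z up, the work surface at z = 0. Lengths are in mm, angles in rad, forces in N, time in s.
With the tool pointing down it reaches from about 350 to 900 mm from the base axis. Payload 8.1 kg.
Tool frame: the origin (TCP) lies at the very end of the fingers, on their centre line; the grasp point (between the pads) lies 19 mm behind it; z points along the fingers, y is the line along which they close (so a half turn about z gives the same grasp; the last joint's range is limited). The gripper opens to 85 mm and grips with 20 to 120 N. Pads are 22 mm wide; open, the fingers measure 114 mm over their backs; the gripper's body (76 mm by 85 mm) begins 54 mm behind the grasp point. The pads swing forward as they close: fully open they stand 13 mm farther back than shut.
Start: joints at [-1.279, 0.434, 0.025, 1.573, -0.012, 1.134, -0.075], TCP at [240.417, 576.924, 231.323] pointing down, gripper open.
Joint ranges: [-2.62, 2.62], [-0.44, 2.09], [-1.27, 1.32], [0.08, 2.57], [-1.32, 4.46], [0.12, 2], [-2.74, 2.74]. Speed limits (rad/s): [2.22, 2.22, 3.01, 3.01, 3.14, 3.14, 3.14].

INTERFACE

Orientations are given as a 3x3 rotation matrix whose columns are the frame's x, y, z axes.
In Python, from workcell import status, read_camera, ticket gives the robot as it stands.
- The arm moves only by the tool arm_command, never from a script. Its argument "deltas" is a list of rows, each a list of 5 numbers: the shift along the tool's x, y, z in mm, then the turn about the tool's z in rad, then the closure in counts, from 0 (fully open) to 255 (shut). In form: [[x, y, z, twist, fingers], ...]. A call has 1 to 12 rows; each row is the pose to reach, as a shift and turn from the pose commanded when the call began, along the tool's axes at that moment; what a row does not reach only later rows make up. A row lasts 1/10 s, in which the tool goes at most 50 mm and 8.59 degrees, less where a joint would pass 70% of its speed; a pose out of reach is approached as far as the arm can. A call with a gripper value outside its range is refused whole. The fingers move at their own pace and stop on an object; "squeeze" is the grip in N (left out, the last holds). Time passes only in rows, so rows that repeat a pose let the fingers close. It gives the time, the measured TCP pose, the force, the opening and the grip force at its end, in the units of the state.
- status.sense(): the state, without advancing time (a new reading comes with each control period).
- read_camera(name): name is "side" or "top" or "wrist"; returns a dict with "color" (480x640x3 uint8, red, green, blue), "intrinsics" (3x3 intrinsics, pixels), "origin" and "rotation" of the camera in the world; the wrist camera has in their place "mount" (4x4, takes a point from camera to tool coordinates, whose origin is the TCP and whose axes are the flange's). Camera axes: x right, y down, z forward; pixel columns grow to the right and rows downward; lengths in mm; the calibration is good to about 2 mm. A picture is of the moment at which its call begins: read the wrist's pose just before it. There is no depth.
- ticket.hand_in(): hands the job in; it is judged then, once.
The state is a dict: "t": time; "joint_pos": joint angles; "joint_velocities": joint speeds; "effort": joint torques, N m; "ee_pos": TCP position; "orientation": TCP orientation; "force": force on the tool from outside, world axes, zero at the start; "torque": the same for the moment, N m; "opening": finger opening in mm; "grasp_force": force on a finger pad.
Only numpy, scipy, OpenCV 4.12 (cv2) and the standard library are available. Lean on these libraries where they do the work, as an engineer would, in place of code of your own. Each camera call takes 0.05 s, during which the arm holds its last target. There are 200 camera calls.

TASK

Two identical twist-collar razor holders stand on the basin ledge, and the razor stands loose in one of them. Turn the collar of that holder clockwise, seen from above, until its three jaws hold the razor firmly, then let go; leave the razor standing in its holder and leave the empty holder's collar as it is.

Things in the scene. Friction and masses are not known exactly. Their poses are not given: they have to be found in the camera images.
- razor: Steel razor, 50 g: round handle 11 mm across, 95 mm long, with a crossbar head on top, 36 x 10 mm and 6 mm high. Origin at the centre of the handle's foot, z up along the handle. It stands loose, nearly upright, in the 16 mm wide bore of its holder, foot 30 mm above the ledge; the head's top is 130 mm above the ledge, 25 mm above the collar's top.
- holder_collar_mid (a point): Middle of the black twist collar of the razor's holder, on its upright axis, 95 mm above the ledge. The collar is oblong: 68 mm long (its x, white dot at +x), 46 mm across two parallel flats (its y), 20 mm high; the axes turn with it. Grasp it from above across the flats. Below: a fixed column 44 mm across; on top: three swinging steel jaws 8 mm high within 20 mm of the axis.
- holder_collar (a joint): Turn of that collar in rad: 0 fully open, growing clockwise seen from above, starts at 0 to 0.25. The three jaws swing in together, about 5 mm per rad, and meet the handle at about 1.1; turning on to about 1.3 (it stiffens) clamps the razor. Released, it may spring back some 0.1 and stays there. Friction 0.15 N m.
- spare_collar (a joint): Turn of the collar of the identical, empty holder, same meaning, starting at 0 to 0.25. It stays as it is.
Things that resemble listed ones, but are neither listed nor needed, are in the scene too. Of the things like the razor, leave any that is pink; of the rest the smaller one is meant.

How it is judged (in metres and radians):
At the end, for the whole second after the job is handed in: The collar of the holder with the razor is turned past 1.05 rad and its jaws press on the razor's handle (over 4 N in all); the razor stands in the bore, upright within 10 degrees, within 10 mm of the holder's axis and raised no more than 15 mm, at rest; the empty holder's collar is below 0.45 rad (value of joint holder_collar above 1.05 rad and contact force between razor and holder above 4 N and angle between razor's own z axis and vertical below 0.17 rad and horizontal distance between razor and holder_collar_mid below 0.01 m and z of razor in the frame of holder_collar_mid below -0.05 m and value of joint spare_collar below 0.45 rad and linear speed of razor below 0.02 m/s); the robot touches nothing.
It fails at once if the empty holder's collar is turned (value of joint spare_collar above 0.45 rad).
It also fails if it takes over 32 s, if anything falls off the work surface, if the arm or the gripper's body presses on something with over 40 N, if the wrist force passes 120 N, or if a joint passes its speed limit or range.

## Working session

There is one attempt and no reset: what is moved stays moved. The work goes in short steps, Python scripts to look and compute and a tool call to move; the robot and the scene stay as the last step left them, time stands still between calls to the robot, and variables do not carry over. Pictures are saved under pics/ and viewed, at most 10 in all, crops included, and the job is handed in when it is done.

Besides the shell and the picture viewer there is one more tool, called after ">>>" by a JSON object that holds its "method" and its "body". arm_command: Moves the arm, as the interface text tells. Its arguments: {"type":"object","properties":{"deltas":{"type":"array","items":{"type":"array","items":{"type":"number"}}},"squeeze":{"type":"number"}},"required":["deltas"]}

```bash
mkdir -p pics
python3 - <<'E'
from workcell import status, read_camera
import cv2,pickle
s=status.sense();print(s)
for n in("top","side","wrist"):
    c=read_camera(n);cv2.imwrite(f"pics/{n}0.png",c["color"][:,:,::-1]);pickle.dump((s,c),open(f"{n}0.pkl","wb"))
    print(n,{k:v for k,v in c.items() if k!="color"})
E
```

```text
{'t': 0.0, 'joint_pos': array([-1.27860682,  0.43525946,  0.02496807,  1.57411154, -0.01161371,
        1.13402059, -0.07510667]), 'joint_velocities': array([ 0.00015948, -0.00257238,  0.00066872,  0.00161179,  0.00039187,
        0.0007275 , -0.0004327 ]), 'effort': array([ 7.16781615e-04, -6.70465708e+01,  1.02528736e+00, -3.16222358e+01,
        1.54800271e-02,  1.27770816e-02,  2.79261491e-05]), 'ee_pos': array([240.22925647, 576.42038351, 230.49767301]), 'orientation': array([[-9.23047581e-01,  3.84685460e-01, -5.08892456e-04],
       [ 3.84685773e-01,  9.23046250e-01, -1.57358825e-03],
       [-1.35605249e-04, -1.64826052e-03, -9.99998632e-01]]), 'force': array([ 0.02425845,  0.80826662, -0.14265411]), 'torque': array([-0.03245434, -0.03918598, -0.00202598]), 'grasp_force': 0.0, 'opening': 85.68700531556534}
top {'intrinsics': array([[433.08867056,   0.        , 331.80965647],
       [  0.        , 433.08867056, 241.82802713],
       [  0.        ,   0.        ,   1.        ]]), 'origin': array([504.14937849,   9.78549816, 729.76967777]), 'rotation': array([[-0.00939793, -0.992
[... 342 characters left out ...]
478.58001149]), 'rotation': array([[ 0.69140147, -0.36231936,  0.62505095],
       [-0.72228556, -0.36623775,  0.58666301],
       [ 0.01635789, -0.85708494, -0.51491536]])}
wrist {'intrinsics': array([[342.9594321 ,   0.        , 313.58823254],
       [  0.        , 342.9594321 , 247.7308551 ],
       [  0.        ,   0.        ,   1.        ]]), 'mount': array([[-8.99918869e-04, -9.60692075e-01, -2.77614708e-01,
         6.96962008e+01],
       [ 9.99999467e-01, -7.24013184e-04, -7.36144935e-04,
         1.08375807e-01],
       [ 5.06211897e-04, -2.77615223e-01,  9.60692215e-01,
        -1.42965450e+02],
       [ 0.00000000e+00,  0.00000000e+00,  0.00000000e+00,
         1.00000000e+00]])}
```

View pics/top0.png

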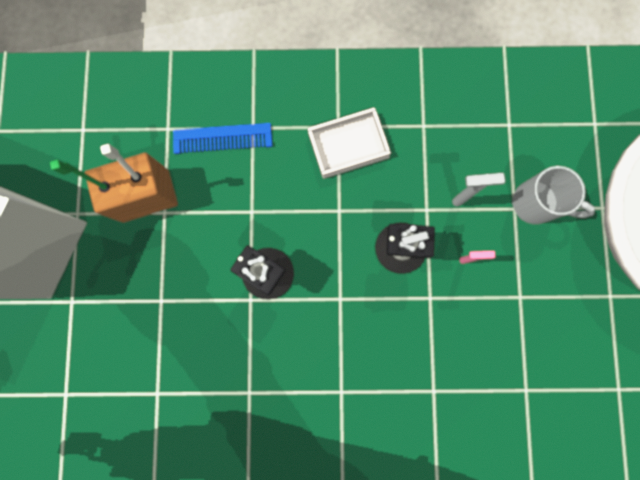

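View pics/side0.png

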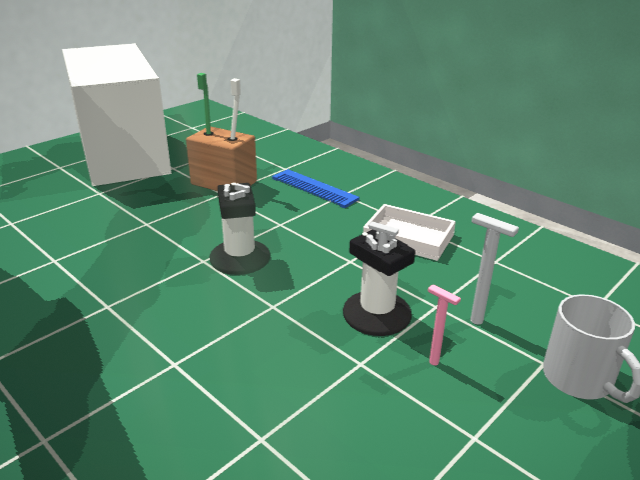

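The razor stands in the right-hand holder, near (408,242) in the top view. The empty one is near (260,270), and the pink and large razors to the right stay put. I'll enlarge the holder in both views.

Run:
```python
import cv2,numpy as np
a=cv2.imread("pics/top0.png")[210:285,360:510]
b=cv2.imread("pics/side0.png")[205:340,330:530]
cv2.imwrite("pics/tc.png",cv2.resize(a,(750,375),interpolation=cv2.INTER_CUBIC))
cv2.imwrite("pics/sc.png",cv2.resize(b,(800,540),interpolation=cv2.INTER_CUBIC))
```

```text
(no output)
```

View pics/tc.png

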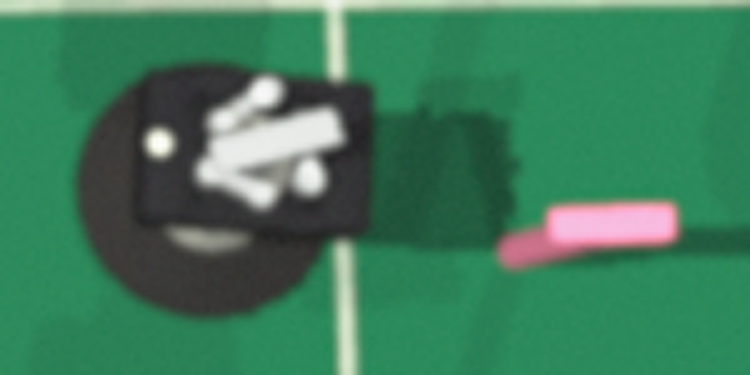

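View pics/sc.png

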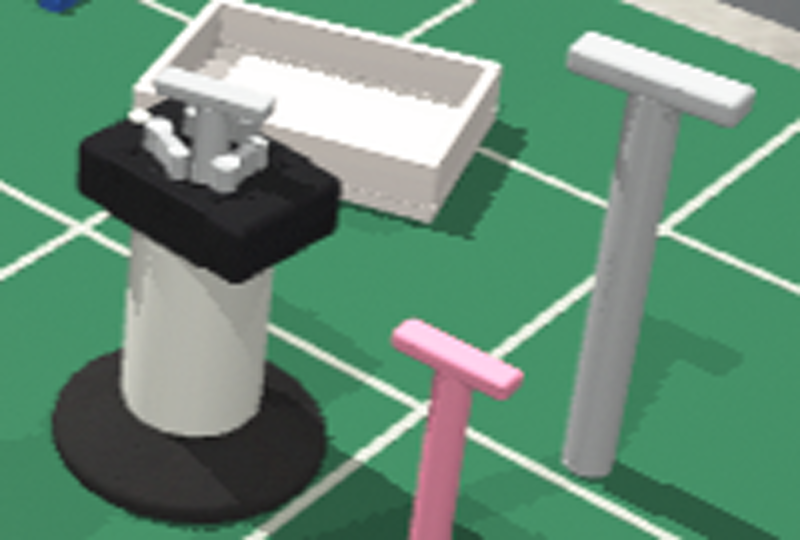

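```bash
cat > h.py <<'E'
import numpy as np,pickle
def ray(cam,uv,z,R=None,o=None):
    K=cam["intrinsics"];R=cam["rotation"] if R is None else R;o=cam["origin"] if o is None else o
    d=R@np.linalg.solve(K,[uv[0],uv[1],1]);return o+d*(z-o[2])/d[2]
def proj(cam,p):
    q=cam["intrinsics"]@(cam["rotation"].T@(np.array(p)-cam["origin"]));return q[:2]/q[2]
E
python3 - <<'E'
from h import *
np.set_printoptions(precision=1,suppress=True)
t=pickle.load(open("top0.pkl","rb"))[1];s=pickle.load(open("side0.pkl","rb"))[1]
T=lambda u,v:(u/5+360-.4,v/5+210-.4);S=lambda u,v:(u/4+330-.4,v/4+205-.4)
c=[ray(t,T(*p),105) for p in [(140,70),(372,85),(370,238),(136,225)]]
print(np.array(c),np.mean(c,0),[np.linalg.norm(c[i]-c[i-1]) for i in range(4)])
d=ray(t,T(159,143),105);print("dot top",d,"side",ray(s,S(138,116),105))
c2=[ray(s,S(*p),105) for p in [(80,145),(235,245),(338,185)]];print("side corners",c2,(c2[0]+c2[2])/2)
print("base",ray(t,T(205,190),4), "side base",ray(s,S(190,425),4))
print("razor head",ray(t,T(278,140),130),ray(s,S(217,90),130))
print("ends",ray(t,T(212,158),130),ray(t,T(343,122),130))
print("pink head ", [ray(t,T(612,222),z) for z in(95,101)],ray(s,S(458,357),101),"big",[ray(t,(485,180),z) for z in(130,150,170)],[ray(s,S(660,75),z) for z in (130,150,170)])
print("spare",[ray(t,p,105) for p in[(258,270),(241,259)]])
E
```

```text
[[ 608.8  -68.4  105. ]
 [ 603.7 -135.8  105. ]
 [ 558.9 -133.5  105. ]
 [ 563.4  -66.   105. ]] [ 583.7 -100.9  105. ] [np.float64(45.49975471145806), np.float64(67.67394704317141), np.float64(44.807571571288406), np.float64(67.62470585345098)]
dot top [587.3 -73.3 105. ] side [589.7 -73.8 105. ]
side corners [array([564.4, -72.6, 105. ]), array([ 555.4, -139. ,  105. ]), array([ 601.5, -140.7,  105. ])] [ 583.  -106.6  105. ]
base [ 584.6 -101.8    4. ] side base [ 587.2 -104.4    4. ]
razor head [ 584.4 -103.2  130. ] [ 584.6 -106.7  130. ]
ends [579.6 -84.7 130. ] [ 589.3 -121.5  130. ]
pink head  [array([ 563.8, -207. ,   95. ]), array([ 563.2, -204.9,  101. ])] [ 560.6 -210.6  101. ] big [array([ 665.8, -204.8,  130. ]), array([ 660.4, -197.6,  150. ]), array([ 655. , -190.5,  170. ])] [array([ 685.1, -193.7,  130. ]), array([ 651.6, -209.4,  150. ]), array([ 618.1, -225.1,  170. ])]
spare [array([542.9, 120.3, 105. ]), array([559.1, 145.2, 105. ])]
```

>>> {"method": "arm_command", "body": {"deltas": [[-34,-29,0,0.07,0],[-68,-58,0,0.15,0],[-102,-87,0,0.22,0],[-136,-116,0,0.3,0],[-170,-145,0,0.38,0],[-204,-174,0,0.46,0],[-238,-203,0,0.54,0],[-272,-232,0,0.62,0],[-306,-261,0,0.7,0],[-340,-290,0,0.78,0],[-374,-319,0,0.86,0],[-408,-348,0,0.94,0]]}}

```text
t: 1.35
ee_pos: [483.6, 97.1, 231.4]
orientation: [[-0.231, 0.973, 0.0], [0.973, 0.231, 0.0], [0.0, 0.0, -1.0]]
force: [1.0, 0.1, -0.5]
opening: 85.1
grasp_force: 0.0
```

Run:
```python
from workcell import status
import numpy as np
s=status.sense();R=s["orientation"];p=s["ee_pos"]
y=R[:,1];print(s["t"],p,np.degrees(np.arctan2(y[1],y[0])),R.T@(np.array([584.5,-102,215])-p),s["joint_pos"])
```

```text
1.35 [483.5550949   97.05321218 231.40552494] 13.343612458968286 [-216.98029541   52.2759204    16.36997078] [-0.66167796  0.22168505  0.43227067  1.91274912 -0.10796122  1.0292952
  0.04991465]
```

>>> {"method": "arm_command", "body": {"deltas": [[-43,10,0,0.06,0],[-86,20,0,0.12,0],[-129,30,0,0.18,0],[-172,41,0,0.24,0],[-205,49,0,0.3,0],[-218.5,52,0,0.305,0],[-218.5,52,0,0.305,0],[-218.5,52,0,0.305,0]]}}

```text
t: 2.15
ee_pos: [584.3, -100.4, 230.9]
orientation: [[0.068, 0.998, -0.001], [0.998, -0.068, 0.001], [0.001, -0.001, -1.0]]
force: [0.1, 1.3, -0.7]
opening: 85.1
grasp_force: 0.0
```

Run:
```python
from workcell import status,read_camera
from h import *
import cv2
np.set_printoptions(precision=2,suppress=True)
s=status.sense();R=s["orientation"];p=s["ee_pos"]
c=read_camera("wrist");pickle.dump((s,c),open("w1.pkl","wb"))
y=R[:,1];print(s["t"],p,np.degrees(np.arctan2(y[1],y[0])),s["joint_pos"])
M=c["mount"];cam=dict(intrinsics=c["intrinsics"],rotation=R@M[:3,:3],origin=p+R@M[:3,3])
im=c["color"][:,:,::-1].copy()
cv2.imwrite("pics/w1.png",im)
print(proj(cam,[584.5,-102,105]),cam["origin"])
```

```text
2.15 [ 584.35 -100.35  230.87] -3.8753372018945105 [-0.32  0.41  0.56  1.69 -0.24  1.11  0.25]
[313.26 240.93] [589.89 -30.45 373.9 ]
```

View pics/w1.png

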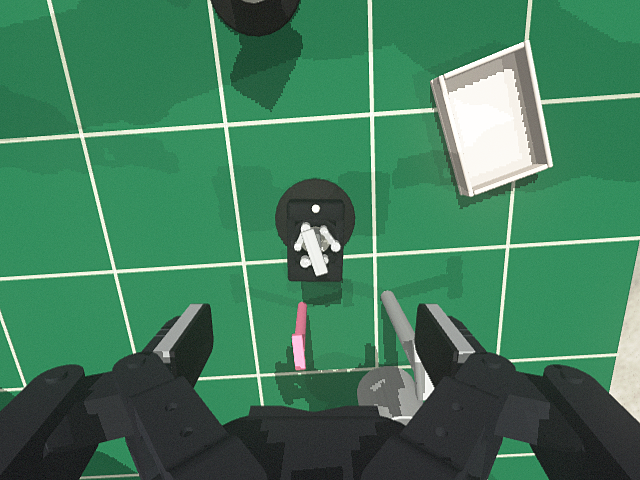

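The collar top spans (288,200) to (342,281) in the wrist view. It is centred and parallel to the fingers, within about 1.5 mm of the top-view estimate. I'll descend and close.

>>> {"method": "arm_command", "body": {"deltas": [[-0.5,0.5,30,0,0],[-1,1,70,0,0],[-1,1,105,0,0],[-1,1,130,0,0],[-1,1,148,0,0],[-1,1,156,0,0],[-1,1,156,0,0],[-1,1,156,0,0]], "squeeze": 50}}

```text
t: 3.0
ee_pos: [586.2, -102.0, 76.2]
orientation: [[0.068, 0.998, 0.001], [0.998, -0.068, 0.0], [0.0, 0.001, -1.0]]
force: [-0.5, 0.1, -0.3]
opening: 85.6
grasp_force: 0.0
```

>>> {"method": "arm_command", "body": {"deltas": [[0,0,0,0,60],[0,0,0,0,100],[0,0,0,0,140],[0,0,0,0,180],[0,0,0,0,220],[0,0,0,0,255],[0,0,0,0,255],[0,0,0,0,255],[0,0,0,0,255],[0,0,0,0,255]], "squeeze": 50}}

```text
t: 4.0
ee_pos: [585.4, -102.5, 76.2]
orientation: [[0.069, 0.998, -0.0], [0.998, -0.069, 0.001], [0.001, -0.0, -1.0]]
force: [-4.4, 1.4, 9.0]
opening: 44.9
grasp_force: 50.8
```

>>> {"method": "arm_command", "body": {"deltas": [[0,0,0,0.08,255],[0,0,0,0.16,255],[0,0,0,0.24,255],[0,0,0,0.32,255],[0,0,0,0.4,255],[0,0,0,0.48,255],[0,0,0,0.56,255],[0,0,0,0.64,255],[0,0,0,0.72,255],[0,0,0,0.8,255],[0,0,0,0.8,255]]}}

```text
t: 5.1
ee_pos: [586.2, -103.0, 76.2]
orientation: [[0.766, 0.643, 0.001], [0.643, -0.766, -0.0], [0.001, 0.001, -1.0]]
force: [-1.8, -0.3, 6.6]
opening: 44.9
grasp_force: 50.7
```

```bash
cat > st.py <<'E'
from workcell import status
import numpy as np
np.set_printoptions(precision=2,suppress=True)
s=status.sense();y=s["orientation"][:,1]
print(s["t"],s["ee_pos"],"ang",np.degrees(np.arctan2(y[1],y[0])),"F",s["force"],"T",s["torque"],s["joint_pos"],s["opening"])
E
python3 st.py
```

```text
5.1 [ 586.23 -103.01   76.24] ang -49.973471527706344 F [-1.77 -0.32  6.58] T [-0.12  0.28 -0.21] [-0.38  0.64  0.7   1.85 -0.54  0.85 -0.28] 44.90166782358616
```

>>> {"method": "arm_command", "body": {"deltas": [[0,0,0,0.05,255],[0,0,0,0.1,255],[0,0,0,0.15,255],[0,0,0,0.15,255],[0,0,0,0.15,255]], "squeeze": 70}}

```text
t: 5.6
ee_pos: [586.3, -103.2, 76.3]
orientation: [[0.852, 0.524, 0.002], [0.524, -0.852, -0.0], [0.001, 0.001, -1.0]]
force: [-1.2, -0.2, 6.6]
opening: 45.0
grasp_force: 71.3
```

```bash
python3 st.py
```

```text
5.6 [ 586.31 -103.21   76.35] ang -58.42773336037631 F [-1.22 -0.24  6.64] T [-0.16  0.23 -0.16] [-0.41  0.65  0.74  1.85 -0.57  0.86 -0.4 ] 44.96194290624407
```

>>> {"method": "arm_command", "body": {"deltas": [[0,0,0,0.05,255],[0,0,0,0.1,255],[0,0,0,0.1,255],[0,0,0,0.1,255]]}}

```text
t: 6.0
ee_pos: [586.4, -103.3, 76.3]
orientation: [[0.9, 0.436, 0.002], [0.436, -0.9, -0.001], [0.001, 0.001, -1.0]]
force: [-1.5, -0.5, 6.8]
opening: 44.9
grasp_force: 71.3
```

```bash
python3 st.py
```

```text
6.0 [ 586.38 -103.29   76.33] ang -64.15762228735893 F [-1.45 -0.54  6.84] T [-0.23  0.29 -0.11] [-0.42  0.66  0.77  1.86 -0.6   0.87 -0.48] 44.853614734403465
```

>>> {"method": "arm_command", "body": {"deltas": [[0,0,0,0.05,255],[0,0,0,0.1,255],[0,0,0,0.1,255],[0,0,0,0.1,255]]}}

```text
t: 6.4
ee_pos: [586.4, -103.4, 76.3]
orientation: [[0.939, 0.344, 0.002], [0.344, -0.939, -0.001], [0.002, 0.001, -1.0]]
force: [-1.5, -1.1, 5.9]
opening: 45.0
grasp_force: 71.4
```

```bash
python3 st.py
```

```text
6.4 [ 586.42 -103.4    76.34] ang -69.88630993960669 F [-1.46 -1.14  5.88] T [-0.35  0.16 -0.13] [-0.44  0.67  0.8   1.86 -0.62  0.88 -0.56] 45.00724021943423
```

>>> {"method": "arm_command", "body": {"deltas": [[0,0,0,0.05,255],[0,0,0,0.1,255],[0,0,0,0.1,255],[0,0,0,0.1,255]]}}

```text
t: 6.8
ee_pos: [586.4, -103.5, 76.4]
orientation: [[0.969, 0.249, 0.002], [0.249, -0.969, -0.001], [0.002, 0.001, -1.0]]
force: [-1.2, -0.9, 5.1]
opening: 45.2
grasp_force: 71.4
```

```bash
python3 st.py
```

```text
6.8 [ 586.45 -103.53   76.35] ang -75.6072542499835 F [-1.21 -0.93  5.07] T [-0.44  0.19 -0.07] [-0.45  0.68  0.82  1.86 -0.64  0.89 -0.63] 45.22587128072156
```

Run:
```python
from workcell import read_camera
import cv2
a=read_camera("side")["color"][180:315,310:490,::-1]
b=read_camera("wrist")["color"][190:300,240:390,::-1]
import numpy as np
A=cv2.resize(a,(800,600),interpolation=cv2.INTER_CUBIC);cv2.imwrite("pics/s2.png",A)
```

```text
(no output)
```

View pics/s2.png

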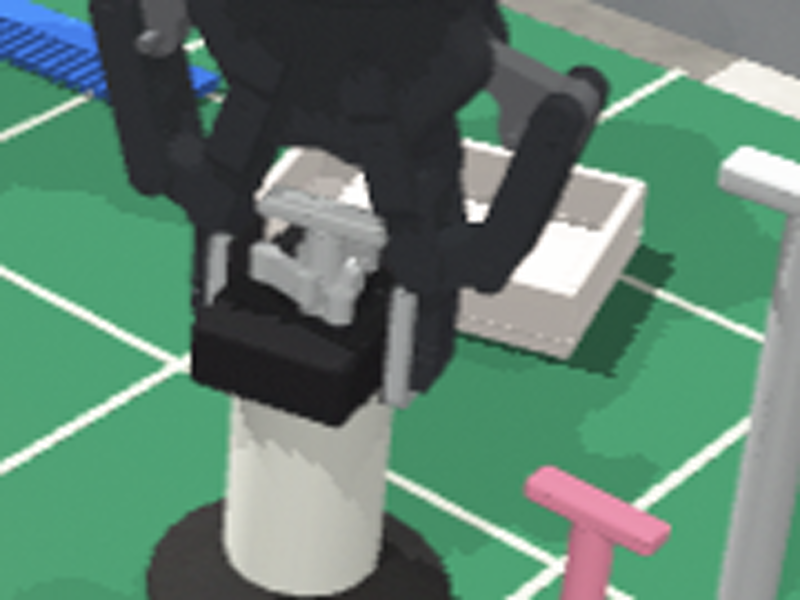

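The collar has turned with the gripper, and the jaws are at the handle (around (320,270) in the crop). I'll turn slightly further while watching the torque.

>>> {"method": "arm_command", "body": {"deltas": [[0,0,0,0.03,255],[0,0,0,0.06,255],[0,0,0,0.06,255],[0,0,0,0.06,255]], "squeeze": 90}}

```text
t: 7.3
ee_pos: [586.4, -103.6, 76.4]
orientation: [[0.982, 0.19, 0.002], [0.19, -0.982, -0.001], [0.002, 0.001, -1.0]]
force: [-1.6, -0.2, 6.6]
opening: 44.7
grasp_force: 91.0
```

```bash
python3 st.py
```

```text
7.3 [ 586.44 -103.58   76.41] ang -79.040395701126 F [-1.64 -0.16  6.57] T [-0.49  0.19  0.04] [-0.46  0.69  0.84  1.86 -0.65  0.89 -0.68] 44.65623290272277
```

Resisting torque has risen by about 0.25 N m while turning 1.31 rad, so the razor is clamped. I'll release and lift.

>>> {"method": "arm_command", "body": {"deltas": [[0,0,0,0,180],[0,0,0,0,80],[0,0,0,0,0],[0,0,0,0,0],[0,0,0,0,0],[0,0,0,0,0],[0,0,0,0,0],[0,0,0,0,0]]}}

```text
t: 8.1
ee_pos: [585.7, -102.6, 75.3]
orientation: [[0.982, 0.191, -0.0], [0.191, -0.982, -0.0], [-0.0, 0.0, -1.0]]
force: [-0.1, -0.5, -0.4]
opening: 85.6
grasp_force: 0.0
```

>>> {"method": "arm_command", "body": {"deltas": [[0,0,-15,0,0],[0,0,-40,0,0],[0,0,-80,0,0],[0,0,-120,0,0],[0,0,-150,0,0],[0,0,-150,0,0],[0,0,-150,0,0]]}}

```text
t: 8.8
ee_pos: [586.0, -102.7, 226.5]
orientation: [[0.982, 0.191, 0.002], [0.191, -0.982, 0.0], [0.002, 0.0, -1.0]]
force: [-0.6, -0.5, -0.2]
opening: 85.7
grasp_force: 0.0
```

```bash
python3 st.py
python3 - <<'E'
from workcell import status,read_camera
from h import *
import cv2
s=status.sense();c=read_camera("wrist");pickle.dump((s,c),open("w2.pkl","wb"))
a=c["color"][190:300,240:390,::-1]
cv2.imwrite("pics/w2.png",cv2.resize(a,(750,550),interpolation=cv2.INTER_CUBIC))
E
```

```text
8.8 [ 585.97 -102.72  226.55] ang -79.01468683830443 F [-0.58 -0.47 -0.24] T [ 0.03  0.01 -0.03] [-0.56  0.53  0.99  1.71 -0.48  1.17 -0.82] 85.7082314913226
```

View pics/w2.png

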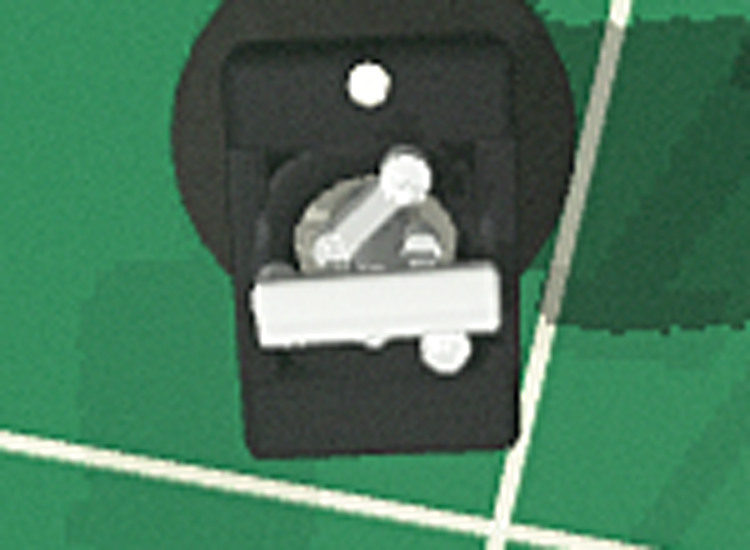

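Run:
```python
from h import *
np.set_printoptions(precision=1,suppress=True)
s,c=pickle.load(open("w2.pkl","rb"));R=s["orientation"];p=s["ee_pos"];M=c["mount"]
cam=dict(intrinsics=c["intrinsics"],rotation=R@M[:3,:3],origin=p+R@M[:3,3])
W=lambda u,v:(u/5+240-.4,v/5+190-.4)
k=[ray(cam,W(*q),105) for q in[(222,42),(513,40),(518,443),(250,457)]];print(np.array(k),np.mean(k,0))
d=ray(cam,W(369,85),105);m=np.mean(k,0);print("dot",d,np.degrees(np.arctan2(*(d-m)[1::-1])))
print("head",ray(cam,W(377,305),130),[ray(cam,W(*q),130) for q in[(258,308),(498,297)]])
```

```text
[[ 615.9  -74.1  105. ]
 [ 624.7 -118.1  105. ]
 [ 560.1 -133.   105. ]
 [ 549.3  -90.   105. ]] [ 587.5 -103.8  105. ]
dot [613.6 -97.6 105. ] 13.286863679636491
head [ 586.2 -104.1  130. ] [array([582.4, -87.2, 130. ]), array([ 590.7, -121.2,  130. ])]
```

The razor's head is centred over the holder axis to within 2 mm and upright. The collar has stayed at about 1.27 rad of turn, with only a small spring-back.

```bash
python3 -c "
from workcell import ticket
print(ticket.hand_in())"
```

```text
the job is handed in; nothing more can be done
None
```

I turned the razor's holder collar about 1.3 rad clockwise, and it held at about 1.27 rad after release. The razor stands upright in its bore, the empty holder was not touched, and the job is handed in; no verdict came back, and I judged the clamping from the rise in turning torque.

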